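Make up fan-swap job trays at the repair bench

TASK

Make up one job tray for every cooling fan lying on the bench: lift the top tray off the blue pile and stand it on the dark mat, lay one fan flat on its floor, and lift one roll of tape off the spindle and lay it flat on the floor beside the fan. Set the fans down gently, never drop them; take no more trays or rolls than there are fans, leaving the rest of the pile standing where it is and the other rolls on the spindle, and do not disturb the multimeter, hard disk or screwdriver.

Things in the scene. Friction and masses are not known exactly. Their poses are not given: they have to be found in the camera images.
- mat: dark rubber bench mat, 300 (its x) x 340 (its y) x 3 mm, fixed to the bench. Origin: centre of its underside, on the bench; its x points away from the robot, give or take a small turn
- tray_1: blue open stacking tray, 186 (its x) x 66 (its y) mm outside, sides vertical, 34 mm high; below, a foot 174 x 54 x 4 mm; walls 3 mm, inside 180 x 60 mm, floor 7 mm above the underside of the foot. 110 g. Origin: centre of the foot's underside; z up. Bottom of the pile of four, on the bench. Each foot sits 4 mm deep in the rim below (3 mm play): trays lie 30 mm apart, square, and lift straight up
- tray_2: blue open stacking tray, 186 (its x) x 66 (its y) mm outside, sides vertical, 34 mm high; below, a foot 174 x 54 x 4 mm; walls 3 mm, inside 180 x 60 mm, floor 7 mm above the underside of the foot. 110 g. Origin: centre of the foot's underside; z up. The second tray from the bottom of the pile at the start
- tray_3: blue open stacking tray, 186 (its x) x 66 (its y) mm outside, sides vertical, 34 mm high; below, a foot 174 x 54 x 4 mm; walls 3 mm, inside 180 x 60 mm, floor 7 mm above the underside of the foot. 110 g. Origin: centre of the foot's underside; z up. The third tray from the bottom of the pile at the start
- tray_4: blue open stacking tray, 186 (its x) x 66 (its y) mm outside, sides vertical, 34 mm high; below, a foot 174 x 54 x 4 mm; walls 3 mm, inside 180 x 60 mm, floor 7 mm above the underside of the foot. 110 g. Origin: centre of the foot's underside; z up. The top tray of the pile at the start
- spindle: tape spindle fixed to the bench: a dark round base 76 mm across and 8 mm high, and an upright steel post 22 mm across whose top is 68 mm above the bench. Origin: centre of the base's underside; z up along the post
- tape_1: red small roll of insulating tape: a ring 50 mm across, 19 mm high, with a 30 mm hole, 40 g. Origin: its centre, 9.5 mm above its underside; z along the hole. At the start it is threaded on the spindle, lowest of three, resting on the base
- tape_2: yellow small roll of insulating tape: a ring 50 mm across, 19 mm high, with a 30 mm hole, 40 g. Origin: its centre, 9.5 mm above its underside; z along the hole. At the start it is threaded on the spindle, on the red roll
- tape_3: green small roll of insulating tape: a ring 50 mm across, 19 mm high, with a 30 mm hole, 40 g. Origin: its centre, 9.5 mm above its underside; z along the hole. At the start it is threaded on the spindle, on the yellow roll, topmost, its upper face 65 mm above the bench
- fan_a: black cooling fan with a grey rotor, a square block 40 x 40 x 20 mm, 30 g, lying flat on the bench. Origin: its centre, 10 mm above its underside; x and y square to its sides, z up. May be absent (then None)
- fan_b: black cooling fan with a grey rotor, a square block 40 x 40 x 20 mm, 30 g, lying flat on the bench. Origin: its centre, 10 mm above its underside; x and y square to its sides, z up. May be absent (then None)
- fan_c: black cooling fan with a grey rotor, a square block 40 x 40 x 20 mm, 30 g, lying flat on the bench. Origin: its centre, 10 mm above its underside; x and y square to its sides, z up. May be absent (then None)
- meter: yellow multimeter, 140 (its x) x 70 x 32 mm, on the bench beyond the work. Origin: centre of its underside. Bystander: leave it where it is.
- drive: bare hard disk, 147 (its x) x 102 x 26 mm, aluminium with a paper label, on the bench to the left. Origin: centre of its underside. Bystander: leave it where it is.
- driver: orange-handled screwdriver about 190 mm long lying on the bench beyond the mat. Origin: middle of its underside; its x runs along it. Bystander: leave it where it is.

How it is judged:
At the end, for the whole second after the job is handed in: Each fan lies flat on the floor of its own tray, with one roll flat beside it; those trays stand level on the mat, centres 30 mm or more inside its edge; every other tray is in the pile within 20 mm of its start, other rolls on the spindle (height (world z) of fan_a between 0.015 and 0.025 m and height (world z) of fan_b between 0.015 and 0.025 m and height (world z) of fan_c between 0.015 and 0.025 m and ((horizontal distance between tape_1 and spindle below 0.012 m and height (world z) of tape_1 above 0.012 m) or height (world z) of tape_1 between 0.015 and 0.025 m) and ((horizontal distance between tape_2 and spindle below 0.012 m and height (world z) of tape_2 above 0.012 m) or height (world z) of tape_2 between 0.015 and 0.025 m) and ((horizontal distance between tape_3 and spindle below 0.012 m and height (world z) of tape_3 above 0.012 m) or height (world z) of tape_3 between 0.015 and 0.025 m) and (((horizontal distance between fan_a and tray_2 below 0.085 m and y of fan_a in the frame of tray_2 between -0.024 and 0.024 m) and (horizontal distance between fan_b and tray_3 below 0.085 m and y of fan_b in the frame of tray_3 between -0.024 and 0.024 m) and (horizontal distance between fan_c and tray_4 below 0.085 m and y of fan_c in the frame of tray_4 between -0.024 and 0.024 m)) or ((horizontal distance between fan_a and tray_2 below 0.085 m and y of fan_a in the frame of tray_2 between -0.024 and 0.024 m) and (horizontal distance between fan_b and tray_4 below 0.085 m and y of fan_b in the frame of tray_4 between -0.024 and 0.024 m) and (horizontal distance between fan_c and tray_3 below 0.085 m and y of fan_c in the frame of tray_3 between -0.024 and 0.024 m)) or ((horizontal distance between fan_a and tray_3 below 0.085 m and y of fan_a in the frame of tray_3 between -0.024 and 0.024 m) and (horizontal distance between fan_b and tray_2 below 0.085 m and y of fan_b in the frame of tray_2 between -0.024 and 0.024 m) and (horizontal distance between fan_c and tray_4 below 0.085 m and y of fan_c in the frame of tray_4 between -0.024 and 0.024 m)) or ((horizontal distance between fan_a and tray_3 below 0.085 m and y of fan_a in the frame of tray_3 between -0.024 and 0.024 m) and (horizontal distance between fan_b and tray_4 below 0.085 m and y of fan_b in the frame of tray_4 between -0.024 and 0.024 m) and (horizontal distance between fan_c and tray_2 below 0.085 m and y of fan_c in the frame of tray_2 between -0.024 and 0.024 m)) or ((horizontal distance between fan_a and tray_4 below 0.085 m and y of fan_a in the frame of tray_4 between -0.024 and 0.024 m) and (horizontal distance between fan_b and tray_2 below 0.085 m and y of fan_b in the frame of tray_2 between -0.024 and 0.024 m) and (horizontal distance between fan_c and tray_3 below 0.085 m and y of fan_c in the frame of tray_3 between -0.024 and 0.024 m)) or ((horizontal distance between fan_a and tray_4 below 0.085 m and y of fan_a in the frame of tray_4 between -0.024 and 0.024 m) and (horizontal distance between fan_b and tray_3 below 0.085 m and y of fan_b in the frame of tray_3 between -0.024 and 0.024 m) and (horizontal distance between fan_c and tray_2 below 0.085 m and y of fan_c in the frame of tray_2 between -0.024 and 0.024 m))) and ((((horizontal distance between tape_1 and spindle below 0.012 m and height (world z) of tape_1 above 0.012 m) or (horizontal distance between tape_1 and tray_2 below 0.085 m and y of tape_1 in the frame of tray_2 between -0.024 and 0.024 m)) and ((horizontal distance between tape_2 and spindle below 0.012 m and height (world z) of tape_2 above 0.012 m) or (horizontal distance between tape_2 and tray_3 below 0.085 m and y of tape_2 in the frame of tray_3 between -0.024 and 0.024 m)) and ((horizontal distance between tape_3 and spindle below 0.012 m and height (world z) of tape_3 above 0.012 m) or (horizontal distance between tape_3 and tray_4 below 0.085 m and y of tape_3 in the frame of tray_4 between -0.024 and 0.024 m))) or (((horizontal distance between tape_1 and spindle below 0.012 m and height (world z) of tape_1 above 0.012 m) or (horizontal distance between tape_1 and tray_2 below 0.085 m and y of tape_1 in the frame of tray_2 between -0.024 and 0.024 m)) and ((horizontal distance between tape_2 and spindle below 0.012 m and height (world z) of tape_2 above 0.012 m) or (horizontal distance between tape_2 and tray_4 below 0.085 m and y of tape_2 in the frame of tray_4 between -0.024 and 0.024 m)) and ((horizontal distance between tape_3 and spindle below 0.012 m and height (world z) of tape_3 above 0.012 m) or (horizontal distance between tape_3 and tray_3 below 0.085 m and y of tape_3 in the frame of tray_3 between -0.024 and 0.024 m))) or (((horizontal distance between tape_1 and spindle below 0.012 m and height (world z) of tape_1 above 0.012 m) or (horizontal distance between tape_1 and tray_3 below 0.085 m and y of tape_1 in the frame of tray_3 between -0.024 and 0.024 m)) and ((horizontal distance between tape_2 and spindle below 0.012 m and height (world z) of tape_2 above 0.012 m) or (horizontal distance between tape_2 and tray_2 below 0.085 m and y of tape_2 in the frame of tray_2 between -0.024 and 0.024 m)) and ((horizontal distance between tape_3 and spindle below 0.012 m and height (world z) of tape_3 above 0.012 m) or (horizontal distance between tape_3 and tray_4 below 0.085 m and y of tape_3 in the frame of tray_4 between -0.024 and 0.024 m))) or (((horizontal distance between tape_1 and spindle below 0.012 m and height (world z) of tape_1 above 0.012 m) or (horizontal distance between tape_1 and tray_3 below 0.085 m and y of tape_1 in the frame of tray_3 between -0.024 and 0.024 m)) and ((horizontal distance between tape_2 and spindle below 0.012 m and height (world z) of tape_2 above 0.012 m) or (horizontal distance between tape_2 and tray_4 below 0.085 m and y of tape_2 in the frame of tray_4 between -0.024 and 0.024 m)) and ((horizontal distance between tape_3 and spindle below 0.012 m and height (world z) of tape_3 above 0.012 m) or (horizontal distance between tape_3 and tray_2 below 0.085 m and y of tape_3 in the frame of tray_2 between -0.024 and 0.024 m))) or (((horizontal distance between tape_1 and spindle below 0.012 m and height (world z) of tape_1 above 0.012 m) or (horizontal distance between tape_1 and tray_4 below 0.085 m and y of tape_1 in the frame of tray_4 between -0.024 and 0.024 m)) and ((horizontal distance between tape_2 and spindle below 0.012 m and height (world z) of tape_2 above 0.012 m) or (horizontal distance between tape_2 and tray_2 below 0.085 m and y of tape_2 in the frame of tray_2 between -0.024 and 0.024 m)) and ((horizontal distance between tape_3 and spindle below 0.012 m and height (world z) of tape_3 above 0.012 m) or (horizontal distance between tape_3 and tray_3 below 0.085 m and y of tape_3 in the frame of tray_3 between -0.024 and 0.024 m))) or (((horizontal distance between tape_1 and spindle below 0.012 m and height (world z) of tape_1 above 0.012 m) or (horizontal distance between tape_1 and tray_4 below 0.085 m and y of tape_1 in the frame of tray_4 between -0.024 and 0.024 m)) and ((horizontal distance between tape_2 and spindle below 0.012 m and height (world z) of tape_2 above 0.012 m) or (horizontal distance between tape_2 and tray_3 below 0.085 m and y of tape_2 in the frame of tray_3 between -0.024 and 0.024 m)) and ((horizontal distance between tape_3 and spindle below 0.012 m and height (world z) of tape_3 above 0.012 m) or (horizontal distance between tape_3 and tray_2 below 0.085 m and y of tape_3 in the frame of tray_2 between -0.024 and 0.024 m)))) and (distance of tray_2 from where it was at the start of the episode below 0.02 m or ((x of tray_2 in the frame of mat between -0.12 and 0.12 m and y of tray_2 in the frame of mat between -0.14 and 0.14 m and height (world z) of tray_2 below 0.012 m and angle between tray_2's own z axis and vertical below 0.08 rad) and ((horizontal distance between fan_a and tray_2 below 0.085 m and y of fan_a in the frame of tray_2 between -0.024 and 0.024 m) or (horizontal distance between fan_b and tray_2 below 0.085 m and y of fan_b in the frame of tray_2 between -0.024 and 0.024 m) or (horizontal distance between fan_c and tray_2 below 0.085 m and y of fan_c in the frame of tray_2 between -0.024 and 0.024 m)) and ((horizontal distance between tape_1 and tray_2 below 0.085 m and y of tape_1 in the frame of tray_2 between -0.024 and 0.024 m) or (horizontal distance between tape_2 and tray_2 below 0.085 m and y of tape_2 in the frame of tray_2 between -0.024 and 0.024 m) or (horizontal distance between tape_3 and tray_2 below 0.085 m and y of tape_3 in the frame of tray_2 between -0.024 and 0.024 m)))) and (distance of tray_3 from where it was at the start of the episode below 0.02 m or ((x of tray_3 in the frame of mat between -0.12 and 0.12 m and y of tray_3 in the frame of mat between -0.14 and 0.14 m and height (world z) of tray_3 below 0.012 m and angle between tray_3's own z axis and vertical below 0.08 rad) and ((horizontal distance between fan_a and tray_3 below 0.085 m and y of fan_a in the frame of tray_3 between -0.024 and 0.024 m) or (horizontal distance between fan_b and tray_3 below 0.085 m and y of fan_b in the frame of tray_3 between -0.024 and 0.024 m) or (horizontal distance between fan_c and tray_3 below 0.085 m and y of fan_c in the frame of tray_3 between -0.024 and 0.024 m)) and ((horizontal distance between tape_1 and tray_3 below 0.085 m and y of tape_1 in the frame of tray_3 between -0.024 and 0.024 m) or (horizontal distance between tape_2 and tray_3 below 0.085 m and y of tape_2 in the frame of tray_3 between -0.024 and 0.024 m) or (horizontal distance between tape_3 and tray_3 below 0.085 m and y of tape_3 in the frame of tray_3 between -0.024 and 0.024 m)))) and (distance of tray_4 from where it was at the start of the episode below 0.02 m or ((x of tray_4 in the frame of mat between -0.12 and 0.12 m and y of tray_4 in the frame of mat between -0.14 and 0.14 m and height (world z) of tray_4 below 0.012 m and angle between tray_4's own z axis and vertical below 0.08 rad) and ((horizontal distance between fan_a and tray_4 below 0.085 m and y of fan_a in the frame of tray_4 between -0.024 and 0.024 m) or (horizontal distance between fan_b and tray_4 below 0.085 m and y of fan_b in the frame of tray_4 between -0.024 and 0.024 m) or (horizontal distance between fan_c and tray_4 below 0.085 m and y of fan_c in the frame of tray_4 between -0.024 and 0.024 m)) and ((horizontal distance between tape_1 and tray_4 below 0.085 m and y of tape_1 in the frame of tray_4 between -0.024 and 0.024 m) or (horizontal distance between tape_2 and tray_4 below 0.085 m and y of tape_2 in the frame of tray_4 between -0.024 and 0.024 m) or (horizontal distance between tape_3 and tray_4 below 0.085 m and y of tape_3 in the frame of tray_4 between -0.024 and 0.024 m)))) and distance of tray_1 from where it was at the start of the episode below 0.02 m); the robot touches nothing.
It fails at once if the multimeter is moved more than 30 mm (distance of meter from where it was at the start of the episode above 0.03 m).
It fails at once if the hard disk is moved more than 30 mm (distance of drive from where it was at the start of the episode above 0.03 m).
It fails at once if the screwdriver is moved more than 30 mm (distance of driver from where it was at the start of the episode above 0.03 m).
It fails at once if a fan is dropped from more than about 6 cm ((height (world z) of fan_a above 0.045 m and linear speed of fan_a above 0.8 m/s and contact force between the fingers and fan_a below 0.3 N) or (height (world z) of fan_b above 0.045 m and linear speed of fan_b above 0.8 m/s and contact force between the fingers and fan_b below 0.3 N) or (height (world z) of fan_c above 0.045 m and linear speed of fan_c above 0.8 m/s and contact force between the fingers and fan_c below 0.3 N)).
Of fan_a, fan_b, fan_c only 2 to 3 are there at a start; the rules pass over those that are not, and their reading is None.
At some moment in a run one of fan_a, fan_b, fan_c may be knocked a few centimetres aside while the robot is not near it.
It also fails if it takes over 210 s, if anything falls off the work surface, if the arm or the gripper's body presses on something with over 40 N, if the wrist force passes 120 N, or if a joint passes its speed limit or range.

ROBOT

A 6-joint arm with a two-finger parallel gripper is mounted at the origin on the work surface. World frame = base frame: x ahead of the robot, y to its left, z up, the work surface at z = 0. Lengths are in m, angles in rad, forces in N, time in s.
With the tool pointing down it reaches from about 0.35 to 0.775 m from the base axis. Payload 7.3 kg.
Tool frame: the origin (TCP) lies at the very end of the fingers, on their centre line; the grasp point (between the pads) lies robot.grip_depth behind it (robot.grip_depth is the distance from the TCP to the grasp point, in m); z points along the fingers, y is the line along which they close (so a half turn about z gives the same grasp; the last joint's range is limited). The gripper opens to 92 mm and grips with 3 to 60 N. Pads are 19 mm wide; open, the fingers measure 130 mm over their backs; the gripper's body (75 mm by 190 mm) begins 47 mm behind the grasp point.
Start: joints at [-1.255, 0.342, 1.524, -0, 1.275, -0.146], TCP at [0.234, -0.47, 0.227] pointing down, gripper open.
Joint ranges: [-2.53, 2.53], [-0.77, 2.02], [0.04, 2.7], [-1, 4.14], [0.28, 2.66], [-3.11, 3.11]. Speed limits (rad/s): [2.57, 2.57, 3.14, 3.14, 3.14, 3.14].

INTERFACE

Orientations are given as [roll, pitch, yaw] about the fixed x, y, z axes, in that order (R = Rz(yaw) Ry(pitch) Rx(roll)).
In Python, from rig import robot gives the robot as it stands. Calls block until the motion is done:
- robot.move_pose(position, orientation): joint-space move of the TCP to a pose.
- robot.move_straight(position, orientation=None, speed=0.15, f_stop=None): straight line of the TCP; orientation=None keeps the orientation; speed is the mean speed in m/s. With f_stop (N) it stops when the force on the tool has changed by that much, and returns True; else False.
- robot.goto_joints(angles): joint-space move.
- robot.ungrasp() and robot.clamp(force=None): open the fingers fully, or close them until they stop; force is the grip in N (None keeps the last).
- robot.pause(seconds).
- robot.ik(position, orientation): joint angles nearest the present ones, or None.
- robot.get_obs(): the state.
- robot.read_camera(name): name is "scene" or "top" or "wrist"; returns a dict with "img" (420x560x3 uint8, blue, green, red), "depth" (420x560 float32, m along the optical axis (not along the pixel's ray), 0 where there is no reading), "intrinsics" (3x3 intrinsics, pixels), "T" (4x4, takes a point from camera to world coordinates). Camera axes: x right, y down, z forward; pixel columns grow to the right and rows downward; lengths in m; the calibration is good to about 2 mm. A picture is of the moment at which its call begins.
A pose or a line that the arm cannot do raises robot.IKError and nothing moves.
- robot.hand_in(): hands the job in; it is judged then, once.
The state is a dict: "t": time; "qpos": joint angles; "joint_velocities": joint speeds; "effort": joint torques, N m; "eef_pos": TCP position; "tool_rot": TCP orientation; "contact_force": force on the tool from outside, world axes, zero at the start; "moment": the same for the moment, N m; "grip_width": opening from 0.0 (shut) to 1.0 (fully open); "grasp_force": force on a finger pad.
Only numpy, scipy, OpenCV 4.12 (cv2) and the standard library are available. Lean on these libraries where they do the work, as an engineer would, in place of code of your own. Each camera call takes 0.05 s, during which the arm holds its last target. There are 200 camera calls.

## Working session

There is one attempt and no reset: what is moved stays moved. The work goes in short steps, each a Python script; the robot and the scene stay as the last script left them, time stands still between calls to the robot, and variables do not carry over. Pictures are saved under pics/ and viewed, at most 14 in all, crops included, and the job is handed in when it is done.

```bash
ls; mkdir -p pics; python3 - <<'E'
from rig import robot
import cv2,numpy as np
np.set_printoptions(precision=4,suppress=True)
o=robot.get_obs();print(o,robot.grip_depth)
for n in("top","scene"):
    c=robot.read_camera(n);cv2.imwrite(f"pics/{n}0.png",c["img"]);print(c["intrinsics"],c["T"])
    np.savez(f"/tmp/{n}0.npz",**c)
E
```

```text
pics
{'t': 0.0, 'qpos': array([-1.255 ,  0.3428,  1.525 ,  0.    ,  1.2754, -0.146 ]), 'joint_velocities': array([ 0.0002,  0.0008, -0.0009,  0.0021,  0.0004, -0.0005]), 'effort': array([ -0.0023, -43.125 , -24.4226,   0.0717,   0.0559,  -0.0001]), 'eef_pos': array([ 0.2338, -0.4696,  0.226 ]), 'tool_rot': array([-3.1401, -0.0002,  0.4618]), 'contact_force': array([-0.6333,  0.4148, -0.9609]), 'moment': array([ 0.003 , -0.0207,  0.0294]), 'grasp_force': 0.0, 'grip_width': 1.006170086358212} 0.0188
[[383.3121   0.     274.4393]
 [  0.     383.3121 209.3976]
 [  0.       0.       1.    ]] [[ 0.0171 -0.9932  0.1149  0.4893]
 [-0.9999 -0.0168  0.0038  0.015 ]
 [-0.0018 -0.115  -0.9934  0.9125]
 [ 0.      0.      0.      1.    ]]
[[391.1532   0.     280.2194]
 [  0.     391.1532 210.9589]
 [  0.       0.       1.    ]] [[-0.7401  0.3839 -0.5522  1.1017]
 [ 0.6725  0.4293 -0.6028  0.5963]
 [ 0.0056 -0.8175 -0.5759  0.6429]
 [ 0.      0.      0.      1.    ]]
```

View pics/top0.png

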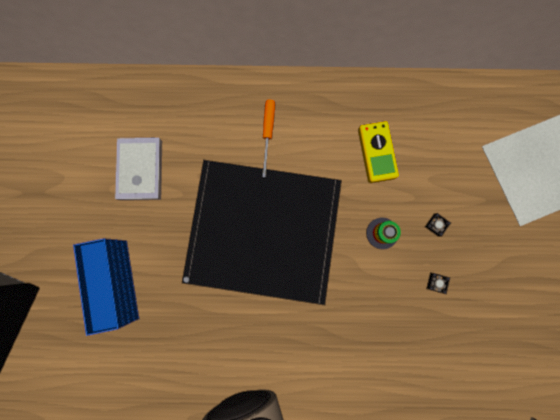

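View pics/scene0.png

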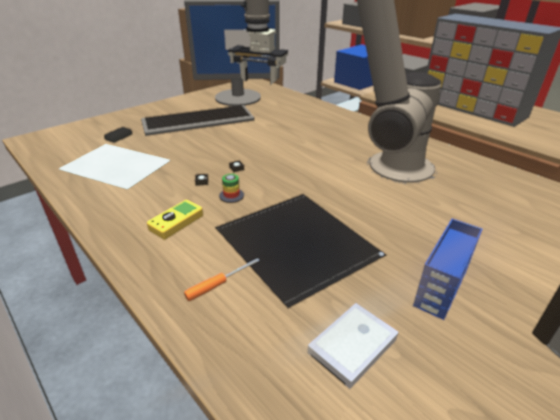

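The top view shows the pile at about (105,286), the mat with its centre near (262,232), the spindle at (384,233), and two fans at (438,224) and (438,283). In the scene view only the same two fans appear, at (202,179) and (236,166). Next I measure positions and check the depth at spots where something could be hidden.

```bash
cat > h.py <<'E'
import cv2,numpy as np
np.set_printoptions(precision=4,suppress=True)
def cam(n,robot=None,f=None):
    return dict(np.load(f)) if f else robot.read_camera(n)
def ray(c,uv,z):
    uv=np.atleast_2d(np.asarray(uv,float)); K=c["intrinsics"];T=c["T"]
    d=np.c_[uv,np.ones(len(uv))]@np.linalg.inv(K).T@T[:3,:3].T
    o=T[:3,3]; return (o+d*((z-o[2])/d[:,2])[:,None])[:,:2]
def cloud(c):
    h,w=c["depth"].shape;u,v=np.meshgrid(np.arange(w),np.arange(h));Z=c["depth"][...,None]
    P=np.dstack([u,v,np.ones_like(u)])*Z
    return P@np.linalg.inv(c["intrinsics"]).T@c["T"][:3,:3].T+c["T"][:3,3]
def rect(P):
    """centre, long-axis angle, sizes (long, short) of world points"""
    (cx,cy),(w,h),a=cv2.minAreaRect((np.asarray(P)*1000).astype(np.float32)); a=np.radians(a)
    if w<h: w,h,a=h,w,a+np.pi/2
    return np.array([cx,cy])/1000,(a+np.pi/2)%np.pi-np.pi/2,w,h
def blobs(m,lo=20):
    cs,_=cv2.findContours(m.astype(np.uint8)*255,cv2.RETR_EXTERNAL,cv2.CHAIN_APPROX_NONE)
    return sorted([k[:,0,:] for k in cs if cv2.contourArea(k)>lo],key=lambda k:-cv2.contourArea(k))
def hsv(c): return cv2.cvtColor(c["img"],cv2.COLOR_BGR2HSV).astype(int)
E
cat > m.py <<'E'
from h import *
c=cam("top",f="/tmp/top0.npz");P=cloud(c);H=hsv(c);z=P[...,2]
for n,(u,v) in dict(bench=(300,330),mat=(262,232),pile=(100,290),dark=(10,320),fan1=(438,224),fan2=(438,283)).items(): print(n,P[v,u])
dark=(H[...,2]<70)
for k in blobs(dark&(z<.05),30)[:12]:
    print("dark",k.mean(0),cv2.contourArea(k),rect(ray(c,k,.003)),rect(ray(c,k,.02)))
blue=(abs(H[...,0]-112)<15)&(H[...,1]>120)
for k in blobs(blue,100)[:3]: print("blue",k.mean(0),rect(ray(c,k,.124)))
for zz in(.11,): 
  for k in blobs((blue)&(z>zz),50)[:3]: print("rim by depth",rect(P[k[:,1],k[:,0],:2]),np.median(P[k[:,1],k[:,0],2]),rect(ray(c,k,.124)))
g=(abs(H[...,0]-60)<15)&(H[...,1]>120)&(z<.2)
for k in blobs(g,30)[:3]: print("green",k.mean(0),rect(ray(c,k,.065)))
E
python3 m.py
```

```text
bench [ 0.3153 -0.0454  0.0006]
mat [0.5401 0.0471 0.0012]
pile [0.4076 0.3806 0.096 ]
dark [0.3373 0.5855 0.0632]
fan1 [ 0.5648 -0.3641  0.0187]
fan2 [ 0.429  -0.3597  0.0188]
dark [262.4473 230.8244] 17382.5 (array([0.544 , 0.0463]), np.float64(1.4373138992701628), 336.9005126953125, 296.86859130859375) (array([0.543 , 0.0457]), np.float64(1.4373136329540541), 330.603515625, 291.31982421875)
dark [ 15.1172 315.0126] 858.5 (array([0.3276, 0.6047]), np.float64(0.09935986046500944), 221.48129272460938, 88.60670471191406) (array([0.3306, 0.5937]), np.float64(0.0993599020769016), 217.34158325195312, 86.95055389404297)
dark [128.5429 281.0686] 477.5 (array([0.4238, 0.3573]), np.float64(0.2193818562473988), 190.81182861328125, 17.793737411499023) (array([0.425 , 0.3509]), np.float64(0.21938173973410113), 187.24539184570312, 17.461153030395508)
dark [437.4107 224.5357] 306.0 (array([ 0.5652, -0.3692]), np.float64(-0.6356020765622432), 44.348960876464844, 43.441917419433594) (array([ 0.5638, -0.362 ]), np.float64(-0.6356016770880801), 43.5200309753418, 42.62995910644531)
dark [377.6132 234.
[... 782 characters left out ...]
4116211) (array([ 0.7578, -0.2166]), np.float64(0.1795156663094577), 30.118680953979492, 14.147836685180664)
blue [104.3731 284.7127] (array([0.4231, 0.3579]), np.float64(0.21841058475308994), 183.60153198242188, 107.01432037353516)
rim by depth (array([0.4551, 0.2146]), np.float64(-1.3505019051104687), 404.5234069824219, 184.0322723388672) 0.12144138803575832 (array([0.4192, 0.3752]), np.float64(0.21841058475308994), 183.60153198242188, 71.49674987792969)
green [388.7705 231.6721] (array([ 0.542 , -0.2352]), np.float64(-0.7836419418165956), 47.70033645629883, 47.625)
green [382.0857 164.4429] (array([ 0.6937, -0.223 ]), np.float64(-1.3868212138848581), 45.942596435546875, 38.75925064086914)
```

```bash
cat > r.py <<'E'
from rig import robot
from h import *
def yaw_for(xy,phi):
    """tool yaw so that the fingers close along world direction phi, last joint near 0"""
    q1=np.arctan2(xy[1],xy[0]); y=phi+np.pi/2
    q6=q1+np.pi/2-y; q6=(q6+np.pi/2)%np.pi-np.pi/2
    return q1+np.pi/2-q6
def rpy(xy,phi): return [np.pi,0,yaw_for(xy,phi)]
def over(xy,z,phi): robot.move_pose([*xy,z],rpy(xy,phi))
def down(xy,z,speed=.1,f=None): return robot.move_straight([*xy,z],speed=speed,f_stop=f)
def look(n,save=None):
    c=robot.read_camera(n)
    if save: cv2.imwrite(f"pics/{save}.png",c["img"])
    np.savez(f"/tmp/{save or n}.npz",**c); return c
E
python3 - <<'E'
from r import *
over([.42,.375],.33,.218+np.pi/2)
c=look("wrist","w_pile");print(robot.get_obs()["t"],robot.get_obs()["qpos"],c["T"])
look("top","top1");look("scene","scene1")
E
```

```text
3.2083 [ 0.5915  0.3604  1.2158 -0.0001  1.5655 -1.196 ] [[-0.2146  0.946   0.2429  0.3569]
 [ 0.9767  0.2081  0.0527  0.3613]
 [-0.0007  0.2486 -0.9686  0.4873]
 [ 0.      0.      0.      1.    ]]
```

View pics/w_pile.png

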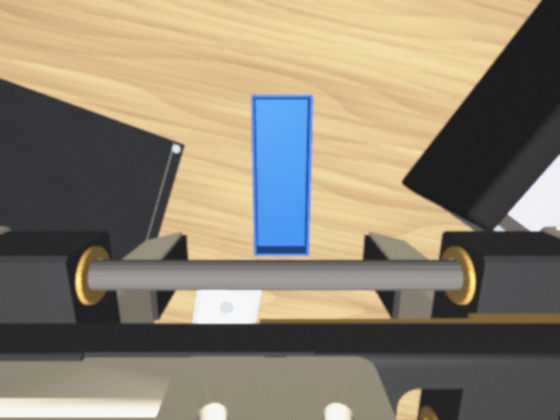

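View pics/scene1.png

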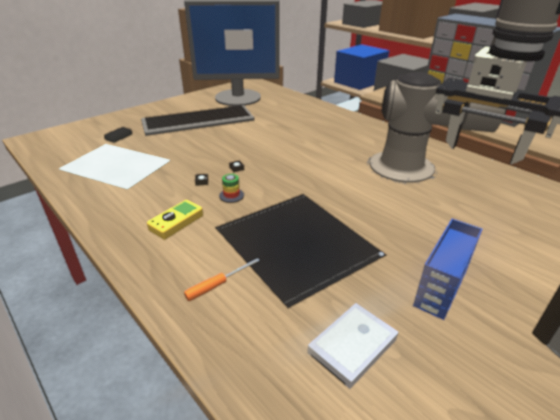

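The wrist view shows the top tray's full rim, corners about (251,95), (312,95) and (254,255) to (309,255). The scene view again shows only two fans, at (202,179) and (236,166), so this is a two-tray job. Next I measure the rim and transfer the first tray.

```bash
python3 - <<'E'
from h import *
c=cam(0,f="/tmp/w_pile.npz");H=hsv(c)
b=blobs((abs(H[...,0]-112)<20)&(H[...,1]>100),500)[0]
print("wrist rim",cv2.boundingRect(b),rect(ray(c,b,.124)))
P=cloud(c);print("floor depth z",P[180,282],P[200,100])
c=cam(0,f="/tmp/top1.npz");print(c["img"][283,438])
# mat in scene view as cross-check
c=cam(0,f="/tmp/scene1.npz");H=hsv(c)
for k in blobs(H[...,2]<50,5000)[:1]: print("mat scene",rect(ray(c,k,.003)))
b=blobs((abs(H[...,0]-112)<20)&(H[...,1]>100),500)
for k in b[:3]: print(cv2.boundingRect(k))
E
```

```text
wrist rim (252, 95, 60, 160) (array([0.4193, 0.3819]), np.float64(0.21711843563694044), 182.6811065673828, 65.0826644897461)
floor depth z [0.4246 0.3846 0.0958] [0.5309 0.1236 0.0046]
[177 187 185]
mat scene (array([0.5414, 0.0519]), np.float64(1.4407523065535646), 293.2615966796875, 275.8457946777344)
(190, 5, 85, 68)
(425, 220, 53, 98)
(335, 44, 54, 45)
```

```bash
cat >> r.py <<'E'
MAT=np.array([.543,.047]); MA=-.135
PILE=np.array([.4193,.3819]); PA=.217
R2=lambda a:np.array([[np.cos(a),-np.sin(a)],[np.sin(a),np.cos(a)]])
TR={"B":MAT+R2(MA)@[0,-.066],"A":MAT+R2(MA)@[0,.066]}
def st(*a):
    o=robot.get_obs();print(*a,"t",round(o["t"],1),"w",round(o["grip_width"],3),"gf",round(o["grasp_force"],1),"F",o["contact_force"],"p",o["eef_pos"])
def tray(dst,rim,pile=PILE,pa=PA):
    over(pile,rim+.06,pa+np.pi/2); down(pile,rim-.023,.08); robot.clamp(25); st("gripped")
    down(pile,rim+.12,.12); st("up")
    over(dst,.12,MA+np.pi/2); down(dst,.03,.12); hit=down(dst,.0145,.03,f=4); st("placed",hit)
    robot.ungrasp(); down(dst,.15,.15)
E
python3 - <<'E'
from r import *
tray(TR["B"],.124); st()
c=look("wrist","w_b"); 
over([.45,.3],.33,PA+np.pi/2); look("top","top2");look("wrist","w2")
E
```

```text
gripped t 5.7 w 0.719 gf 25.0 F [-0.5659 -0.7898  0.8565] p [0.4194 0.3819 0.1011]
up t 7.0 w 0.718 gf 25.0 F [-0.2533 -0.6123 -1.6106] p [0.419  0.3817 0.2432]
placed True t 10.1 w 0.713 gf 25.0 F [-0.5774  0.6249  4.9718] p [ 0.5337 -0.0184  0.0141]
t 11.8 w 0.997 gf 0.0 F [-0.617  -0.4471 -0.6544] p [ 0.5335 -0.0183  0.1491]
```

View pics/top2.png

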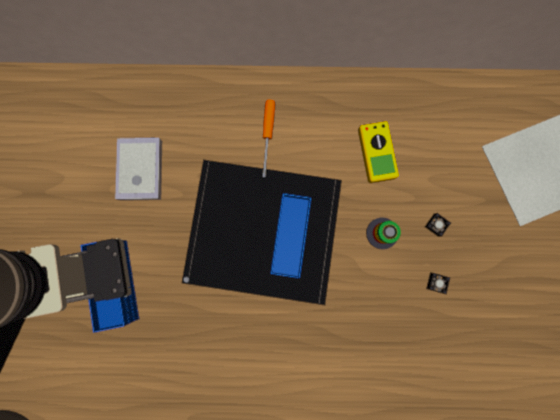

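View pics/w2.png

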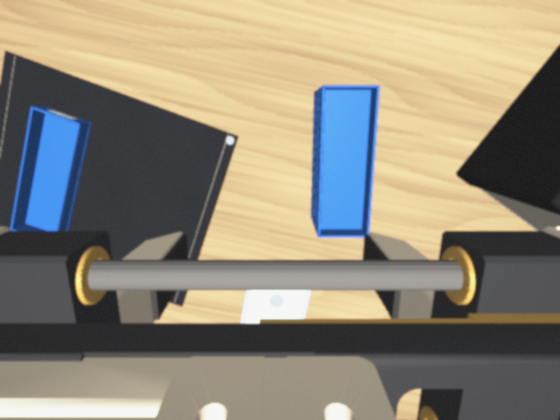

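The first tray stands on the mat, at (291,235) in the top view. The three-tray pile has not moved. Next is the second tray.

```bash
cat >> r.py <<'E'
def scan(save):
    """fans (centre, side angle) and trays on the mat, from the top view"""
    c=look("top",save);H=hsv(c)
    x=ray(c,np.argwhere(np.ones((420,560)))[:,::-1],.01).reshape(420,560,2)
    wood=(H[...,0]<25)&(H[...,1]>60)
    fans=[]
    for k in blobs((~wood)&(x[...,1]<-.27)&(x[...,0]>.3)&(x[...,0]<.68),120):
        p,a,w,h=rect(ray(c,k,.02)); fans.append((p,a,w,h))
    tr=[(p,a,w,h) for p,a,w,h in (rect(ray(c,k,.037)) for k in blobs((abs(H[...,0]-112)<15)&(H[...,1]>120)&(x[...,1]<.25),300))]
    return fans,tr
E
python3 - <<'E'
from r import *
tray(TR["A"],.094); over([.45,.33],.3,PA+np.pi/2)
f,t=scan("top3");print("fans",*f,"trays",*t,sep="\n"); look("wrist","w3");st()
E
```

```text
gripped t 15.8 w 0.72 gf 25.0 F [-1.0161  0.1887  1.6847] p [0.4193 0.3819 0.0712]
up t 17.2 w 0.717 gf 25.0 F [ 0.0345  0.2289 -0.9864] p [0.419  0.3817 0.2132]
placed True t 19.8 w 0.713 gf 25.0 F [0.6362 0.3802 5.3171] p [0.5515 0.1123 0.0142]
fans
(array([ 0.6217, -0.5804]), np.float64(-1.55403847926233), 146.15347290039062, 111.30892944335938)
(array([ 0.4296, -0.3586]), np.float64(1.3094808353658145), 41.47299575805664, 35.84844207763672)
(array([ 0.5638, -0.3625]), np.float64(0.9387354555341316), 39.158512115478516, 38.6113395690918)
trays
(array([0.5504, 0.1099]), np.float64(-0.13128278962238227), 190.8314208984375, 73.18791198730469)
(array([ 0.533 , -0.0197]), np.float64(-0.13844070084224303), 190.9808349609375, 71.9264144897461)
t 22.7 w 0.999 gf 0.0 F [0.1637 0.4441 0.297 ] p [0.4505 0.3288 0.2987]
```

View pics/top3.png

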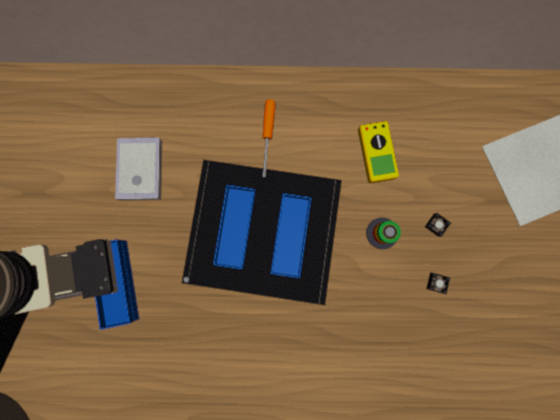

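Both trays stand on the mat, at (234,227) and (291,235) in the top view, and both fans are still at (438,224) and (438,283). Next: put a fan in each tray, locating each one with the wrist camera just before the pick.

```bash
cat >> r.py <<'E'
TA={"A":np.array([.5515,.1123]),"B":np.array([.5337,-.0184])}; SP=np.array([.541,-.232])
def loc(t,x,y=0): return TA[t]+R2(MA)@[x,y]
def wfan(p,save):
    c=look("wrist",save);H=hsv(c)
    bl=blobs(~((H[...,0]<25)&(H[...,1]>50))[:225],300)
    r=[rect(ray(c,k,.02)) for k in bl]; r=[q for q in r if 30<q[2]<55 and 30<q[3]<50]
    return min(r,key=lambda q:np.linalg.norm(q[0]-p))
def pickfan(p,a,save):
    d=SP-p; d=np.arctan2(d[1],d[0])
    ph=lambda a:min((a,a+np.pi/2),key=lambda f:abs(np.cos(f-d)))
    over(p,.2,ph(a)); q=wfan(p,save); print("fan",q)
    p,a=q[0],q[1]; over(p,.08,ph(a)); down(p,.006,.08); robot.clamp(10); st("fan grip"); down(p,.12,.12)
def placefan(t):
    w=loc(t,-.02); over(w,.12,MA); down(w,.03,.1); print("hit",down(w,.0155,.03,f=3)); st("fan down")
    robot.ungrasp(); down(w,.1,.15)
E
python3 - <<'E'
from r import *
pickfan(np.array([.4296,-.3586]),1.309,"wf1"); st("held"); placefan("B")
w=loc("B",.035);robot.move_straight([*w,.1]);robot.clamp(5);look("wrist","wB1");st()
E
```

```text
fan (array([ 0.4305, -0.3589]), np.float64(1.3102209278327477), 37.951690673828125, 36.9965705871582)
fan grip t 27.7 w 0.437 gf 10.0 F [-0.0298 -0.1118 -0.1588] p [ 0.4304 -0.3589  0.006 ]
held t 28.8 w 0.431 gf 10.0 F [ 0.3371 -0.381   0.1128] p [ 0.4301 -0.3586  0.1193]
hit True
fan down t 31.7 w 0.434 gf 10.0 F [0.6587 0.0557 2.88  ] p [ 0.5137 -0.0157  0.0155]
t 35.4 w 0.007 gf 0.0 F [-0.7606 -0.1756 -0.43  ] p [ 0.5684 -0.0231  0.1   ]
```

View pics/wB1.png

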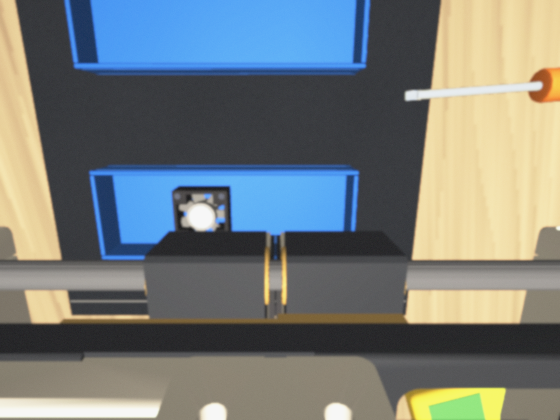

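The fan lies flat in tray B, rotor at (202,215), with floor clear to its right. Next: slide it gently to the near end of the tray to make room for the tape.

```bash
cat >> r.py <<'E'
def pushfan(t):
    w=loc(t,.035); down(w,.1) ; robot.clamp(5); print("floor",down(w,.014,.08,f=5))
    e=loc(t,-.027); print("push",robot.move_straight([*e,robot.get_obs()["eef_pos"][2]],speed=.05,f_stop=5)); st("pushed")
    robot.move_straight([*loc(t,-.02),.016],speed=.05); down(loc(t,-.02),.13,.15); robot.ungrasp()
E
python3 - <<'E'
from r import *
pushfan("B")
pickfan(np.array([.5638,-.3625]),.9387,"wf2"); placefan("A"); pushfan("A")
over([.45,.33],.3,PA+np.pi/2); f,t=scan("top4");print(f);st()
c=robot.read_camera("top");cv2.imwrite("pics/crop4.png",cv2.resize(c["img"][140:320,170:450],None,fx=2.8,fy=2.8))
E
```

```text
floor False
push False
pushed t 38.4 w 0.008 gf 0.0 F [ 0.2597  1.0165 -0.1581] p [ 0.5072 -0.0148  0.0145]
fan (array([ 0.5649, -0.3634]), np.float64(-0.620899097079052), 38.95018005371094, 36.779014587402344)
fan grip t 45.0 w 0.439 gf 10.0 F [-0.3716 -0.5683 -0.2916] p [ 0.5649 -0.3634  0.006 ]
hit True
fan down t 49.4 w 0.438 gf 10.0 F [ 0.1779 -0.1482  2.9161] p [0.5315 0.115  0.0155]
floor False
push False
pushed t 55.9 w 0.009 gf 0.0 F [ 0.3671 -0.2039  0.0125] p [0.525  0.1159 0.0146]
[(array([ 0.6217, -0.5804]), np.float64(-1.55403847926233), 146.15347290039062, 111.30892944335938)]
t 59.9 w 1.002 gf 0.0 F [0.503  0.1069 0.343 ] p [0.4502 0.3294 0.2993]
```

View pics/crop4.png

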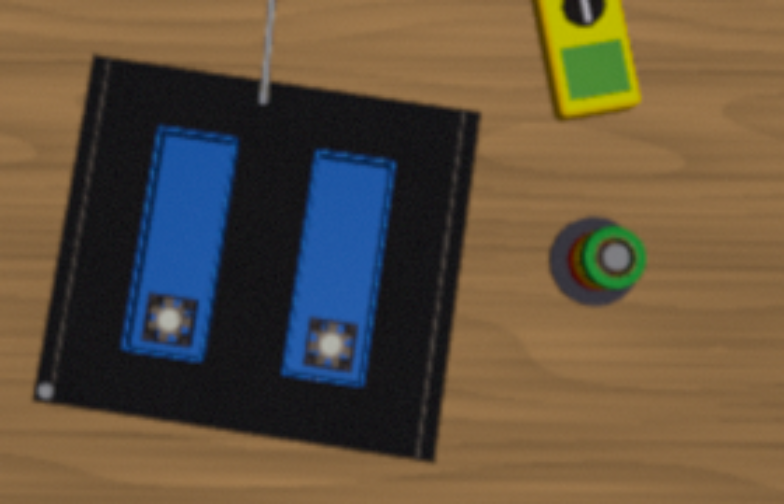

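Both fans sit near the near ends of their trays, rotors at about (168,320) and (330,344) in the crop, and the spindle is untouched. Next I measure fan positions in the tray frames, and the spindle.

```bash
python3 - <<'E'
from r import *
c=cam(0,f="/tmp/top4.npz");H=hsv(c)
for k in blobs((H[...,1]<70)&(H[...,2]>120),8):
    p=ray(c,k.mean(0),.03)[0]
    if .4<p[0]<.65 and -.3<p[1]<.2: print(k.mean(0),p,*[R2(-MA)@(p-TA[t]) for t in "AB"])
for k in blobs((abs(H[...,0]-112)<15)&(H[...,1]>120)&(H[...,2]>90),300): print("blue",rect(ray(c,k,.037)))
for k in blobs((abs(H[...,0]-60)<15)&(H[...,1]>120),30): print("green",rect(ray(c,k,.065)))
E
```

```text
[287.8  262.76] [ 0.4694 -0.0142] [-0.0644 -0.1364] [-0.0643 -0.0045]
[229.7826 253.8696] [0.4872 0.1187] [-0.0645 -0.0023] [-0.0645  0.1296]
[389.7895 231.1579] [ 0.5454 -0.2479] [ 0.0425 -0.3578] [ 0.0425 -0.2259]
blue (array([ 0.5332, -0.0196]), np.float64(-0.13403623187341562), 187.15773010253906, 67.60350036621094)
blue (array([0.551 , 0.1103]), np.float64(-0.1315270014943426), 186.76780700683594, 68.42069244384766)
blue (array([0.4171, 0.3728]), np.float64(0.036276165564730345), 194.7693634033203, 64.21538543701172)
green (array([ 0.542 , -0.2352]), np.float64(-0.7836419418165956), 47.70033645629883, 47.625)
green (array([ 0.6937, -0.223 ]), np.float64(-1.3868212138848581), 45.942596435546875, 38.75925064086914)
```

```bash
cat >> r.py <<'E'
def tape(t,hue,top,p,save):
    over(p,.26,MA); c=look("wrist",save);H=hsv(c)
    m=((abs(H[...,0]-hue)<12)&(H[...,1]>120)); m[225:]=False
    r=[rect(ray(c,k,top)) for k in blobs(m,300)]; r=[q for q in r if 40<q[2]<60 and 40<q[3]<58]
    q=min(r,key=lambda q:np.linalg.norm(q[0]-p)); print("tape",q); p=q[0]
    robot.move_straight([*p,.26]); down(p,top+.02,.15); down(p,top-.015,.06,f=6); robot.clamp(10); st("tape grip")
    down(p,top+.09,.12); w=loc(t,.0225); over(w,.12,MA); down(w,.03,.1); print("hit",down(w,.0138,.03,f=3)); st("tape down")
    robot.ungrasp(); down(w,.15,.15)
E
python3 - <<'E'
from r import *
tape("B",60,.065,np.array([.542,-.2352]),"wt1")
over([.45,.33],.3,PA+np.pi/2); c=look("top","top5");st()
cv2.imwrite("pics/crop5.png",cv2.resize(c["img"][140:320,170:450],None,fx=2.8,fy=2.8))
E
```

```text
tape (array([ 0.5441, -0.2332]), np.float64(0.6715570149652397), 48.0408821105957, 47.31767654418945)
tape grip t 65.1 w 0.541 gf 10.0 F [-0.4054 -0.0552  0.0606] p [ 0.5441 -0.2332  0.0501]
hit True
tape down t 68.6 w 0.542 gf 10.0 F [-0.163   0.078   3.7188] p [ 0.5557 -0.0214  0.0138]
t 72.0 w 1.002 gf 0.0 F [-0.8494  0.5494  0.4368] p [0.4504 0.3291 0.2993]
```

View pics/crop5.png

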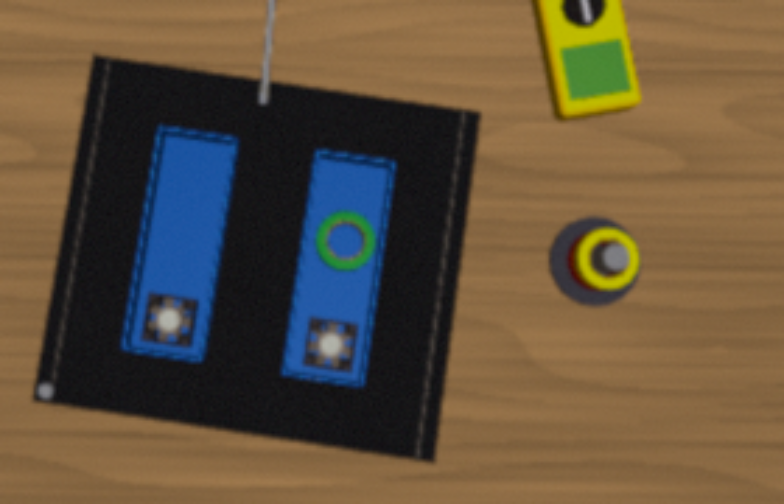

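The green roll lies flat in tray B, at (345,240) in the crop, and the yellow roll is now topmost at (607,258). Next is the yellow roll into tray A.

```bash
sed -i 's/(H\[...,1\]>120)); m\[225/(H[...,1]>170)); m[225/' r.py; python3 - <<'E'
from r import *
tape("A",29,.046,np.array([.5441,-.2332]),"wt2")
over([.45,.33],.3,PA+np.pi/2); c=look("top","top6");look("scene","scene6");st()
H=hsv(c)
for h,n in((60,"green"),(29,"yellow")):
    for k in blobs((abs(H[...,0]-h)<10)&(H[...,1]>170),60): 
        q=rect(ray(c,k,.029)); print(n,q,R2(-MA)@(q[0]-TA["A"]),R2(-MA)@(q[0]-TA["B"]))
for k in blobs((H[...,1]<70)&(H[...,2]>120),8):
    p=ray(c,k.mean(0),.03)[0]
    if .4<p[0]<.65 and -.3<p[1]<.2: print("rotor",p,*[R2(-MA)@(p-TA[t]) for t in "AB"])
s=cam(0,f="/tmp/scene6.npz")["img"]
cv2.imwrite("pics/fin.png",np.hstack([cv2.resize(c["img"][140:320,170:450],(400,257)),cv2.resize(s[140:320,150:430],(400,257))]))
E
```

```text
Traceback (most recent call last):
  File "r.py", line 59, in tape
    q=min(r,key=lambda q:np.linalg.norm(q[0]-p)); print("tape",q); p=q[0]
ValueError: min() iterable argument is empty
```

```bash
python3 - <<'E'
from r import *
c=cam(0,f="/tmp/wt2.npz");H=hsv(c);print(H[140:225:4,286])
for h in (24,27,30):
  m=(abs(H[...,0]-h)<7)&(H[...,1]>170);m[225:]=0
  print(h,[(cv2.boundingRect(k),rect(ray(c,k,.046))) for k in blobs(m,100)])
E
```

```text
[[ 17  94 198]
 [ 17  95 198]
 [ 17  84 173]
 [115  31 107]
 [118  31 108]
 [147  28 100]
 [ 27 175 179]
 [ 30 153 245]
 [ 30 152 243]
 [ 26 125 208]
 [ 19 122 149]
 [ 21 139 152]
 [ 27 140 211]
 [ 30 152 245]
 [ 30 157 244]
 [ 29  42 129]
 [ 18  95 194]
 [ 17  96 197]
 [ 18  96 194]
 [ 17  96 194]
 [ 17  94 193]
 [ 17  94 193]]
24 [((368, 105, 118, 86), (array([ 0.7112, -0.1979]), np.float64(0.6125483560069456), 141.28599548339844, 58.83735656738281))]
27 [((368, 105, 118, 86), (array([ 0.7112, -0.1979]), np.float64(0.6125483560069456), 141.28599548339844, 58.83735656738281))]
30 [((371, 105, 115, 86), (array([ 0.7122, -0.1991]), np.float64(0.6125482894279184), 140.92396545410156, 55.668643951416016))]
```

View pics/wt2.png

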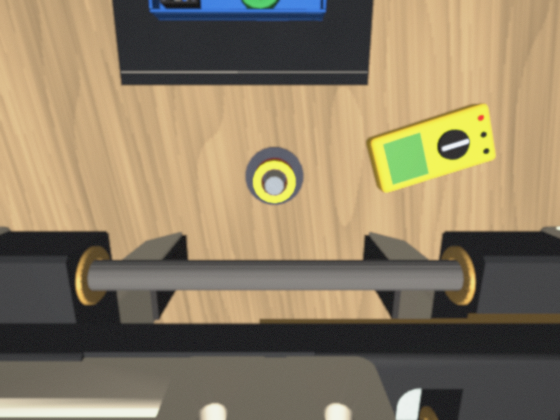

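The wrist view shows the yellow roll on the spindle, ring centre at (274,182). It is paler here than my mask threshold, so I lower the saturation limit to 115, still above the wood's 95.

```bash
sed -i 's/(H\[...,1\]>170)); m\[225/(H[...,1]>115)); m[225/' r.py; python3 - <<'E'
from r import *
tape("A",29,.046,np.array([.5441,-.2332]),"wt3")
over([.45,.33],.3,PA+np.pi/2); c=look("top","top6");look("scene","scene6");st()
H=hsv(c)
for h,n in((60,"green"),(29,"yellow")):
    for k in blobs((abs(H[...,0]-h)<10)&(H[...,1]>140),60): 
        q=rect(ray(c,k,.029)); print(n,q,R2(-MA)@(q[0]-TA["A"]),R2(-MA)@(q[0]-TA["B"]))
for k in blobs((H[...,1]<70)&(H[...,2]>120),8):
    p=ray(c,k.mean(0),.03)[0]
    if .4<p[0]<.65 and -.3<p[1]<.2: print("rotor",p,*[R2(-MA)@(p-TA[t]) for t in "AB"])
s=cam(0,f="/tmp/scene6.npz")["img"]
cv2.imwrite("pics/fin.png",np.hstack([cv2.resize(c["img"][140:320,170:450],(400,257)),cv2.resize(s[140:320,200:480],(400,257))]))
E
```

```text
tape (array([ 0.5442, -0.2337]), np.float64(1.436439317168181), 50.829986572265625, 49.09857177734375)
tape grip t 77.6 w 0.54 gf 10.0 F [-0.4237  0.5191  0.5926] p [ 0.5442 -0.2337  0.031 ]
hit True
tape down t 81.5 w 0.544 gf 10.0 F [-0.0468 -0.7081  3.6162] p [0.5735 0.1093 0.0138]
t 84.9 w 0.999 gf 0.0 F [-0.2978  0.8956  0.4343] p [0.4503 0.3294 0.2992]
green (array([ 0.7024, -0.2334]), np.float64(-1.388706199304416), 45.5040168762207, 38.857582092285156) [ 0.196  -0.3222] [ 0.1961 -0.1903]
green (array([ 0.5548, -0.0252]), np.float64(0.01425825446768858), 43.962825775146484, 41.58848571777344) [ 0.0218 -0.1358] [ 0.0219 -0.0039]
yellow (array([ 0.7343, -0.2238]), np.float64(0.18442889891503111), 142.3824005126953, 75.51753234863281) [ 0.2263 -0.3085] [ 0.2264 -0.1766]
yellow (array([0.5724, 0.1047]), np.float64(0.8081023440596735), 46.239105224609375, 45.70183181762695) [ 0.0217 -0.0047] [0.0218 0.1272]
rotor [ 0.4694 -0.0141] [-0.0644 -0.1363] [-0.0643 -0.0044]
rotor [0.4873 0.1187] [-0.0644 -0.0023] [-0.0644  0.1296]
rotor [ 0.5453 -0.2486] [ 0.0424 -0.3585] [ 0.0425 -0.2266]
```

View pics/fin.png

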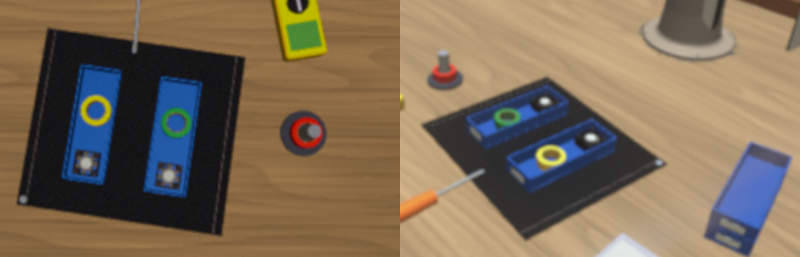

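View pics/top6.png

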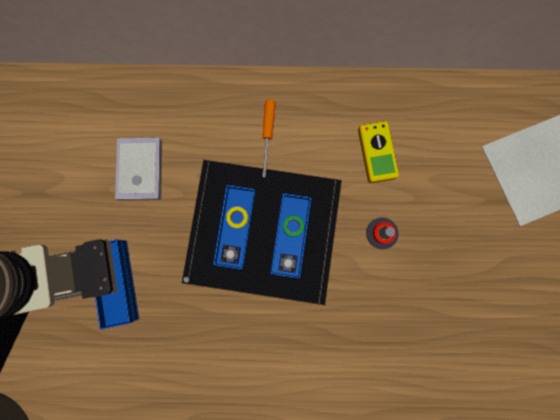

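Both trays on the mat, at (234,227) and (291,235), hold a fan and a roll side by side. The red roll is still on the spindle at (384,233), the two-tray pile stands, and the bystanders have not moved. Handing in.

```bash
python3 -c "
from rig import robot
print(robot.hand_in())"
```

```text
the job is handed in; nothing more can be done
None
```

I handed the job in at about 85 s of robot time: two job trays stand on the mat, one for each of the two fans I found, each with a fan and a roll of tape flat beside it; the other two trays are still in the pile, the red roll is on the spindle, and nothing else was disturbed (the hand-in returned no verdict).

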